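# Take the snap-in cover off the vacuum packer's filter box

### The job

The filter box's cover has to go for washing: squeeze its release tab in towards the fixed rib beside it, pivot that end of the cover up about its lugged edge until the cover comes out of its frame, and lay it gently, flat and with the rib side up, on the floor of the empty metal tray. Don't drop it, and leave the jars and the other things on the table where they are.

Things in the scene. Friction and masses are not known exactly. Their poses are not given: they have to be found in the camera images.
- filter_box: fixed stainless box 210 x 150 x 95 mm (x, y, height); origin at the centre of its underside, z up. Its 4 mm thick top deck has a central opening, 122 mm along x by 92 mm along y, that the cover sits in; below is a compartment 40 mm deep with a paper filter. Box and tray stand side by side, either one on the left.
- lip (a point): on the filter box: middle of the opening's -x edge (box frame), at the underside of the deck, 91 mm above the table. The cover's lugs reach under this edge; the cover pivots about this line, which runs along the box's y axis.
- cover_centre (a point): centre of the loose white plastic vented cover's plate, 119 (x) x 89 (y) x 7 mm, 0.1 to 0.2 kg; axes of the cover (in place: those of the box). In place it is 2 mm proud of the deck with 1.5 mm play all round. Lugs and barb stand 5 mm below its underside, so on a flat floor this point is 8.5 mm up. On top: a fixed upright rib, 6 (x) x 40 (y) mm, 22 mm high, at x +18 to +24 mm, and the tab at the +x end.
- cover_grip (a point): on the cover: half-way between the outer faces of rib and tab, 11 mm above the plate's top face (half their height); axes those of the cover. One finger goes on the rib's -x face, the other on the tab's +x face: these are 38 mm apart with the tab out, 30 mm with it fully in.
- cover_lugs (a point): on the cover: middle of its lugged edge, 61 mm from the centre towards the cover's -x, level with the plate's underside, in place 1 mm below point lip. Two flat lugs (y +-28 mm, 16 mm wide, 5 mm thick) reach 4.5 mm under the lip. After pivoting 25 to 40 degrees, draw the cover 10 to 20 mm towards the box's +x before lifting it, or the lugs catch under the lip.
- tab (a joint): release tab on the cover: upright plate 5 mm thick, 30 mm wide, 22 mm high above the plate, outer face at cover x +56 mm. Slides towards the rib (cover -x): 0 = out, its barb 5 mm under the opening's +x edge (latched); 0.008 m = fully in, free from about 0.006. Spring 2 N to 6 N; it comes out again when let go, so keep the squeeze while pivoting. 20 N of grip holds tab and cover firmly.
- tray: fixed empty aluminium tray with low walls, 210 x 170 x 22 mm outside (x, y, height), walls 4 mm; origin at the centre of its underside.
- tray_in (a point): centre of the tray's inner floor, which measures 202 x 162 mm; the cover fits at any yaw.
- jar_a_mid (a point): closed jar of brown paste with a steel screw lid, 59 mm diameter, 68 mm tall, loose; point at its centre. Bystander beyond the filter box (+x side).
- jar_b_mid (a point): closed jar of brown paste with a steel screw lid, 59 mm diameter, 68 mm tall, loose; point at its centre. Bystander beyond the tray (+x side).
- jar_c_mid (a point): closed jar of brown paste with a steel screw lid, 59 mm diameter, 68 mm tall, loose; point at its centre. Bystander between filter box and tray.
- lid_stack_center (a point): stack of steel jar lids, 60 mm diameter, 36 mm high, loose, between box and tray; point at its centre. Bystander.
- bottle: white plastic bottle, 64 mm diameter, 170 mm tall, loose; origin at the centre of its underside. Bystander at the left.
- label_roll: roll of blank paper labels, 90 mm diameter, 50 mm high, loose; origin at the centre of its underside. Bystander at the right.
- spatula: spatula lying on the table at the right, loose. Bystander.
- cover: the cover itself, as described at point cover_centre; origin at the centre of its plate's underside, 3.5 mm below that point.

How it is judged:
By the outcome, as a careful person would: the job done as asked, in the order asked, and still so for the second after the job is handed in, with the robot touching nothing.
It also fails if it takes over 45 s, if anything falls off the work surface, if the arm or the gripper's body presses on something with over 40 N, if the wrist force passes 120 N, or if a joint passes its speed limit or range.

### The arm

A 6-joint arm with a two-finger parallel gripper is mounted at the origin on the work surface. World frame = base frame: x ahead of the robot, y to its left, z up, the work surface at z = 0. Lengths are in m, angles in rad, forces in N, time in s.
With the tool pointing down it reaches from about 0.325 to 0.85 m from the base axis. Payload 15.5 kg.
Tool frame: the origin (TCP) lies at the centre of the arm's flange, where the gripper is bolted on; the fingertips stand 191 mm ahead of it and the grasp point (between the pads) lies ahead of it (arm.grip_depth is the z of the grasp point in the tool frame, in m); z points along the fingers, x is the direction in which the jaws open and shut, and the axes are right-handed (so a half turn about z gives the same grasp; the last joint's range is limited). The gripper opens to 91 mm and grips with 3 to 60 N. Pads are 32 mm wide; open, the fingers measure 118 mm over their backs; the gripper's body (76 mm by 178 mm) begins 60 mm behind the grasp point.
Start: joints at [1.161, 0.494, 1.345, -0, 1.302, -0.096], TCP at [0.194, 0.594, 0.405] pointing down, gripper open.
Joint ranges: [-2.91, 2.91], [-0.82, 2.16], [0.22, 2.67], [-1.22, 4.37], [0.12, 2.79], [-3.08, 3.08]. Speed limits (rad/s): [1.89, 1.89, 2.57, 3.01, 3.01, 3.01].

### API

Orientations are given as a rotation vector (axis times angle).
In Python, from plant import arm, vision, ticket gives the robot as it stands.
- The arm moves only by the tool move_arm, never from a script. Its argument "rows" is a list of rows, each an object of numbers: "tx", "ty", "tz": the shift along the tool's x, y, z in m; "rx", "ry", "rz": the turn, a rotation vector about the tool's x, y, z in degrees. In form: [{"tx": .., "ty": .., "tz": .., "rx": .., "ry": .., "rz": ..}, ...]. A call has 1 to 10 rows; each row is the pose to reach, as a shift and turn from the pose commanded when the call began, along the tool's axes at that moment; what a row does not reach only later rows make up. A row lasts 1/12 s, in which the tool goes at most 41.7 mm and 7.16 degrees, less where a joint would pass 70% of its speed; a pose out of reach is approached as far as the arm can. A call with a gripper value outside its range is refused whole. "jaw" is the opening, from -1 (shut) to 1 (fully open), so that 0 is half open, set as the call begins (left out, the last holds). The fingers move at their own pace and stop on an object; "squeeze" is the grip in N (left out, the last holds). Time passes only in rows, so rows that repeat a pose let the fingers close. It gives the time, the measured TCP pose, the force and the opening at its end, in the units of the state.
- arm.state(): the state, without advancing time (a new reading comes with each control period).
- vision.capture(name): name is "side" or "top"; returns a dict with "color" (384x512x3 uint8, red, green, blue), "z_map" (384x512 float32, m along the optical axis (not along the pixel's ray), 0 where there is no reading), "fx", "fy", "cx", "cy" (pixels), "position" and "rotation" of the camera in the world. Camera axes: x right, y down, z forward; pixel columns grow to the right and rows downward; lengths in m; the calibration is good to about 2 mm. A picture is of the moment at which its call begins.
- ticket.close_job(): hands the job in, once; it reports no verdict.
The state is a dict: "time": time; "q": joint angles; "joint_velocities": joint speeds; "effort": joint torques, N m; "tcp_pos": TCP position; "ee_rot": TCP orientation; "contact_force": force on the tool from outside, world axes, zero at the start; "moment": the same for the moment, N m; "opening": finger opening in m.
Only numpy, scipy, OpenCV 4.12 (cv2) and the standard library are available. Lean on these libraries where they do the work, as an engineer would, in place of code of your own. Each camera call takes 0.05 s, during which the arm holds its last target. There are 200 camera calls.

## Working session

There is one attempt and no reset: what is moved stays moved. The work goes in short steps, Python scripts to look and compute and a tool call to move; the robot and the scene stay as the last step left them, time stands still between calls to the robot, and variables do not carry over. Pictures are saved under pics/ and viewed, about 8 in all and at most 12, crops included, and the job is handed in when it is done.

Besides the shell and the picture viewer there is one more tool, called after ">>>" as name(argument=value, ...), one argument or row to a line, values as JSON. move_arm: Moves the arm, as the interface text tells. Its arguments: {"type":"object","properties":{"rows":{"type":"array","items":{"type":"object","properties":{"tx":{"type":"number"},"ty":{"type":"number"},"tz":{"type":"number"},"rx":{"type":"number"},"ry":{"type":"number"},"rz":{"type":"number"}}}},"jaw":{"type":"number"},"squeeze":{"type":"number"}},"required":["rows"]}

```bash
ls; mkdir -p pics
cat > h.py <<'E'
import numpy as np, cv2
from scipy.spatial.transform import Rotation as R
from plant import arm, vision, ticket
def cap(n,f=None):
    c=vision.capture(n)
    if f: cv2.imwrite('pics/'+f,cv2.cvtColor(c['color'],cv2.COLOR_RGB2BGR))
    return c
def rot(c):
    r=np.array(c['rotation'],float)
    return r if r.shape==(3,3) else R.from_rotvec(r).as_matrix()
def cloud(c):
    z=c['z_map']; v,u=np.mgrid[:z.shape[0],:z.shape[1]]
    p=np.dstack([(u-c['cx'])/c['fx']*z,(v-c['cy'])/c['fy']*z,z])
    return p@rot(c).T+np.array(c['position'])
E
python3 - <<'E'
from h import *
a=cap('top','t0.png');b=cap('side','s0.png')
for c in (a,b): print(c['position'],c['rotation'],c['fx'],c['cx'],c['cy'])
print(arm.grip_depth,arm.state())
np.savez('c0.npz',top=cloud(a),side=cloud(b),tc=a['color'],sc=b['color'])
E
```

```text
pics
[0.29966532 0.0051936  1.37998738] [-2.09107594  2.1286587  -0.22803136] 464.6743333720555 254.34934066624768 192.7388494191252
[ 0.5000352  -1.15788741  0.83744477] [-2.12642151  0.08246854 -0.01115252] 389.3924126456954 255.08517664528318 195.0107554151178
0.172 {'time': 0.1, 'q': array([ 1.16049163e+00,  4.94139468e-01,  1.34603709e+00, -1.66341335e-05,
        1.30249706e+00, -9.54806421e-02]), 'joint_velocities': array([-0.00062647, -0.00055038, -0.00252132, -0.00077595, -0.00022208,
        0.00104593]), 'effort': array([ 1.44176920e-03, -8.80246568e+01, -3.82545948e+01,  7.06149917e-02,
        4.82797797e-02, -4.58706336e-05]), 'tcp_pos': array([0.19347067, 0.59417538, 0.40419719]), 'ee_rot': array([ 2.54175588e+00,  1.84541178e+00, -1.44981649e-03]), 'contact_force': array([0.11243729, 0.0934652 , 0.53714293]), 'moment': array([ 0.02935151,  0.02321741, -0.05285199]), 'opening': 0.09150428029122848}
```

View pics/t0.png

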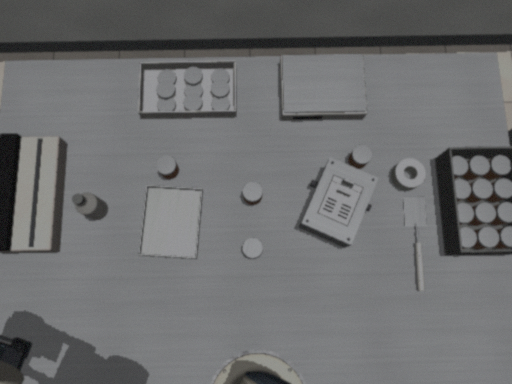

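View pics/s0.png

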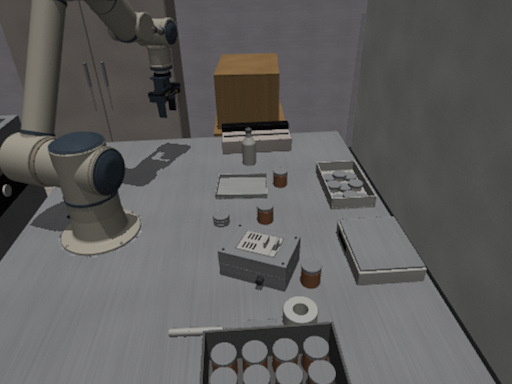

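The top view shows the box at about (340,202) px, with rib and tab at its far end, and the tray at (172,222). The two bystanders between them are at (252,192) and (252,248). Next I measure the box, cover, rib/tab and tray.

Run:
```python
from h import *
d=np.load('c0.npz');P=d['top'];g=d['tc'].mean(2)
v,u=np.mgrid[:384,:512]
def rect(m,n):
    p=P[m]; r=cv2.minAreaRect(p[:,:2].astype(np.float32)); print(n,m.sum(),'c',np.round(r[0],4),'size',np.round(r[1],4),'ang',round(r[2],2),'z',np.round(np.percentile(p[:,2],[5,50,95]),4)); return r
reg=(u>285)&(u<385)&(v>145)&(v<255)
jar=(u>345)&(v<168)
rect(reg&~((u>349)&(v<168))&(P[...,2]>.088)&(P[...,2]<.102),'deck')
hi=reg&~((u>349)&(v<168))&(P[...,2]>.106)
rect(hi,'rib/tab')
n,l,s,c=cv2.connectedComponentsWithStats(hi.astype(np.uint8))
for i in range(1,n):
    if s[i,4]>3: rect(l==i,'comp%d'%i)
reg=(u>130)&(u<212)&(v>178)&(v<268)
rect(reg&(P[...,2]>.010)&(P[...,2]<.035),'traywall')
rect(reg&(u>150)&(u<192)&(v>200)&(v<245),'trayfloor')
for n,(uu,vv) in dict(ja=(361,156),jb=(167,166),jc=(252,192),lid=(252,248),bot=(85,203),tbl=(270,220)).items(): print(n,np.round(np.median(P[vv-3:vv+4,uu-3:uu+4].reshape(-1,3),0),3))
c=d['tc'][140:260,280:400]; cv2.imwrite('pics/box.png',cv2.resize(c,(720,720),interpolation=cv2.INTER_CUBIC)[:600,:,::-1])
```

```text
deck 3717 c [ 0.5541 -0.2421] size [0.1508 0.2122] ang 64.58 z [0.0902 0.0947 0.0993]
rib/tab 95 c [ 0.4438 -0.1414] size [0.0412 0.4091] ang 50.25 z [0.1095 0.1176 1.38  ]
comp7 27 c [ 0.603 -0.264] size [0.0281 0.0072] ang 63.17 z [0.109  0.1164 0.1219]
comp10 45 c [ 0.5728 -0.2507] size [0.0397 0.0072] ang 62.55 z [0.1087 0.116  0.1212]
traywall 498 c [0.5147 0.2486] size [0.1709 0.2111] ang 85.48 z [0.0107 0.019  0.0253]
trayfloor 1804 c [0.4612 0.1469] size [0.3965 0.1657] ang 63.95 z [-0.0015  0.0033  0.0079]
ja [ 0.689 -0.316  0.067]
jb [0.669 0.253 0.067]
jc [0.586 0.006 0.067]
lid [0.428 0.009 0.035]
bot [0.548 0.461 0.134]
tbl [ 0.514 -0.046 -0.001]
```

View pics/box.png

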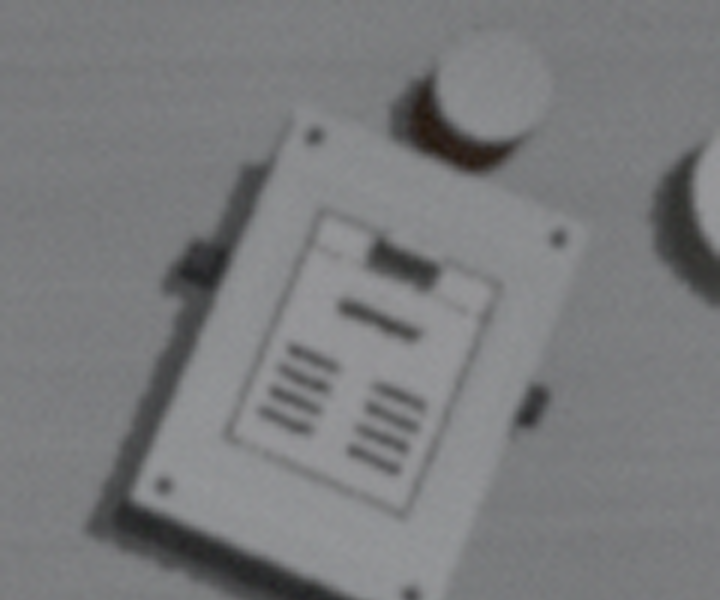

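The crop shows the deck with four corner screws near (315,135), (558,237), (165,486) and (411,594). The rib is at (380,318) and the tab at (405,262). Rib, tab and deck centres agree within 1 mm, and I'll use the screws to fix the yaw.

```bash
cat >> h.py <<'E'
TIP=0.191
def down(yaw): # tool x at yaw(deg), z down
    y=np.radians(yaw); x=np.array([np.cos(y),np.sin(y),0]); z=np.array([0,0,-1.]); return R.from_matrix(np.c_[x,np.cross(z,x),z])
def row(tcp,Rt,p0,R0):
    t=R0.inv().apply(np.array(tcp)-p0); r=np.degrees((R0.inv()*Rt).as_rotvec())
    print(dict(zip(['tx','ty','tz','rx','ry','rz'],np.round([*t,*r],4).tolist())))
def pose():
    s=arm.state(); return np.array(s['tcp_pos']),R.from_rotvec(s['ee_rot'])
E
python3 - <<'E'
from h import *
c=cap('top'); M=rot(c)
def ray(u,v,z):
    d=M@np.array([(u-c['cx'])/c['fx'],(v-c['cy'])/c['fy'],1]); o=np.array(c['position']); return (o+d*(z-o[2])/d[2])[:2]
S=[ray(280+(a+.5)/6-.5,140+(b+.5)/6-.5,.095) for a,b in [(315,135),(558,237),(165,486),(411,594)]]
print(np.round(S,4),'centre',np.mean(S,0))
for i,j in((2,0),(3,1)): e=S[i]-S[j]; e=-e; print('x-axis yaw',np.degrees(np.arctan2(e[1],e[0])),np.linalg.norm(e))
for i,j in((1,0),(3,2)): e=S[j]-S[i]; print('y-axis yaw',np.degrees(np.arctan2(e[1],e[0]))-90,np.linalg.norm(e))
p0,R0=pose()
yaw=-25; b=np.array([.5541,-.2421]); g=b+.037*np.array([np.cos(np.radians(yaw)),np.sin(np.radians(yaw))]); print(g)
row([*g,.35],down(yaw),p0,R0)
E
```

```text
[[ 0.6637 -0.2249]
 [ 0.6115 -0.3375]
 [ 0.4955 -0.146 ]
 [ 0.4431 -0.2575]] centre [ 0.55346939 -0.2414942 ]
x-axis yaw -25.112370724088336 0.18579732596158027
x-axis yaw -25.427719047859842 0.18639483622393074
y-axis yaw -24.88683449076119 0.1241771034069739
y-axis yaw -25.161633266408444 0.1231502997515938
[ 0.58763339 -0.25773688]
{'tx': -0.688, 'ty': 0.6385, 'tz': 0.0549, 'rx': 0.0422, 'ry': 0.0424, 'rz': 96.9635}
```

>>> move_arm(
  rows=[
    {"tx": -0.229,"ty": 0.213,"tz": 0,"rz": 32},
    {"tx": -0.229,"ty": 0.213,"tz": 0,"rz": 32},
    {"tx": -0.229,"ty": 0.213,"tz": 0,"rz": 32},
    {"tx": -0.229,"ty": 0.213,"tz": 0,"rz": 32},
    {"tx": -0.229,"ty": 0.213,"tz": 0,"rz": 32},
    {"tx": -0.458,"ty": 0.426,"tz": 0,"rz": 65},
    {"tx": -0.458,"ty": 0.426,"tz": 0,"rz": 65},
    {"tx": -0.458,"ty": 0.426,"tz": 0,"rz": 65},
    {"tx": -0.458,"ty": 0.426,"tz": 0,"rz": 65},
    {"tx": -0.458,"ty": 0.426,"tz": 0,"rz": 65},
  ],
  jaw=1,
)

```text
schema error: expected keys tx, ty, tz, rx, ry, rz
```

Run:
```python
from h import *
p0,R0=pose(); print(p0)
row([.5875,-.2575,.35],down(-25.1),p0,R0)
```

```text
[0.19349539 0.5941772  0.40426202]
{'tx': -0.6878, 'ty': 0.6383, 'tz': 0.0549, 'rx': 0.0422, 'ry': 0.0424, 'rz': 97.0635}
```

>>> move_arm(
  rows=[
    {"tx": -0.688,"ty": 0.638,"tz": 0.055,"rx": 0,"ry": 0,"rz": 97},
    {"tx": -0.688,"ty": 0.638,"tz": 0.055,"rx": 0,"ry": 0,"rz": 97},
    {"tx": -0.688,"ty": 0.638,"tz": 0.055,"rx": 0,"ry": 0,"rz": 97},
    {"tx": -0.688,"ty": 0.638,"tz": 0.055,"rx": 0,"ry": 0,"rz": 97},
    {"tx": -0.688,"ty": 0.638,"tz": 0.055,"rx": 0,"ry": 0,"rz": 97},
    {"tx": -0.688,"ty": 0.638,"tz": 0.055,"rx": 0,"ry": 0,"rz": 97},
    {"tx": -0.688,"ty": 0.638,"tz": 0.055,"rx": 0,"ry": 0,"rz": 97},
    {"tx": -0.688,"ty": 0.638,"tz": 0.055,"rx": 0,"ry": 0,"rz": 97},
    {"tx": -0.688,"ty": 0.638,"tz": 0.055,"rx": 0,"ry": 0,"rz": 97},
    {"tx": -0.688,"ty": 0.638,"tz": 0.055,"rx": 0,"ry": 0,"rz": 97},
  ],
  jaw=1,
)

```text
time: 0.98
tcp_pos: [0.3683, 0.2148, 0.3803]
ee_rot: [-3.141, -0.0, -0.0]
contact_force: [2.1, 0.2, -0.7]
opening: 0.0914
```

Run:
```python
from h import *
p0,R0=pose(); print(p0)
row([.5875,-.2575,.35],down(-25.1),p0,R0)
```

```text
[0.36825506 0.21484681 0.38030498]
{'tx': 0.2192, 'ty': 0.4724, 'tz': 0.0303, 'rx': -0.0086, 'ry': -0.0119, 'rz': 25.108}
```

>>> move_arm(
  rows=[
    {"tx": 0.209,"ty": 0.445,"tz": 0.03,"rx": 0,"ry": 0,"rz": 25},
    {"tx": 0.209,"ty": 0.445,"tz": 0.03,"rx": 0,"ry": 0,"rz": 25},
    {"tx": 0.209,"ty": 0.445,"tz": 0.03,"rx": 0,"ry": 0,"rz": 25},
    {"tx": 0.209,"ty": 0.445,"tz": 0.03,"rx": 0,"ry": 0,"rz": 25},
    {"tx": 0.209,"ty": 0.445,"tz": 0.03,"rx": 0,"ry": 0,"rz": 25},
    {"tx": 0.209,"ty": 0.445,"tz": 0.03,"rx": 0,"ry": 0,"rz": 25},
    {"tx": 0.209,"ty": 0.445,"tz": 0.03,"rx": 0,"ry": 0,"rz": 25},
    {"tx": 0.209,"ty": 0.445,"tz": 0.03,"rx": 0,"ry": 0,"rz": 25},
    {"tx": 0.209,"ty": 0.445,"tz": 0.03,"rx": 0,"ry": 0,"rz": 25},
    {"tx": 0.209,"ty": 0.445,"tz": 0.03,"rx": 0,"ry": 0,"rz": 25},
  ],
)

```text
time: 1.82
tcp_pos: [0.5474, -0.1609, 0.3547]
ee_rot: [-3.069, 0.671, 0.0]
contact_force: [1.2, 0.3, 0.6]
opening: 0.0912
```

>>> move_arm(
  rows=[
    {"tx": 0,"ty": 0.1,"tz": 0.0,"rx": 0,"ry": 0,"rz": 0},
    {"tx": 0,"ty": 0,"tz": 0.0,"rx": 0,"ry": 0,"rz": 0},
    {"tx": 0,"ty": 0,"tz": 0.0,"rx": 0,"ry": 0,"rz": 0},
  ],
)

```text
time: 2.07
tcp_pos: [0.547, -0.1615, 0.3545]
ee_rot: [-3.065, 0.685, 0.0]
contact_force: [-0.6, 2.4, 0.1]
opening: 0.0911
```

Run:
```python
from h import *
p0,R0=pose(); print(p0)
row([.5875,-.2575,.35],down(-25.1),p0,R0)
```

```text
[ 0.54695267 -0.1615269   0.35453193]
{'tx': 0.0776, 'ty': 0.0696, 'tz': 0.0044, 'rx': -0.0743, 'ry': 0.0232, 'rz': -0.1038}
```

>>> move_arm(
  rows=[
    {"tx": 0.0776,"ty": 0.0696,"tz": 0.004,"rx": 0,"ry": 0,"rz": 0},
    {"tx": 0.0776,"ty": 0.0696,"tz": 0.004,"rx": 0,"ry": 0,"rz": 0},
    {"tx": 0.0776,"ty": 0.0696,"tz": 0.004,"rx": 0,"ry": 0,"rz": 0},
    {"tx": 0.0776,"ty": 0.0696,"tz": 0.004,"rx": 0,"ry": 0,"rz": 0},
    {"tx": 0.0776,"ty": 0.0696,"tz": 0.034,"rx": 0,"ry": 0,"rz": 0},
    {"tx": 0.0776,"ty": 0.0696,"tz": 0.034,"rx": 0,"ry": 0,"rz": 0},
  ],
  jaw=0.2,
)

```text
time: 2.57
tcp_pos: [0.5874, -0.2539, 0.3169]
ee_rot: [-3.067, 0.671, 0.009]
contact_force: [-1.0, 0.5, -1.7]
opening: 0.0556
```

Run:
```python
from h import *
p0,R0=pose(); print(p0,R0.as_matrix()[:,2])
row([.5875,-.2575,.292],down(-25.1),p0,R0)
a=cap('side','s1.png')['color']
cv2.imwrite('pics/s1c.png',cv2.resize(a[200:300,200:340],(798,570),interpolation=cv2.INTER_CUBIC)[:,:,::-1])
```

```text
[ 0.58736797 -0.25389767  0.31687337] [-0.00515629  0.0028947  -0.99998252]
{'tx': 0.0018, 'ty': 0.0032, 'tz': 0.0249, 'rx': -0.0261, 'ry': 0.3378, 'rz': 0.4102}
```

View pics/s1c.png

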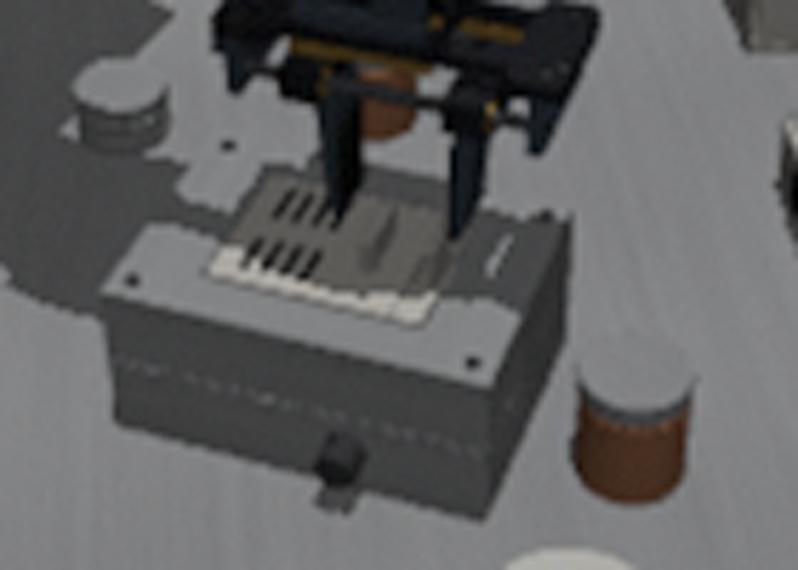

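The fingers, with tips at about (335,210) and (458,235) in the crop, straddle the rib and tab. I'll correct 3 mm sideways and descend to 3–4 mm above the plate.

>>> move_arm(
  rows=[
    {"tx": 0,"ty": 0,"tz": 0,"rx": 0,"ry": 0,"rz": 0},
    {"tx": 0,"ty": 0,"tz": 0,"rx": 0,"ry": 0,"rz": 0},
  ],
)

```text
time: 2.78
tcp_pos: [0.5887, -0.254, 0.3221]
ee_rot: [3.069, -0.67, 0.001]
contact_force: [-0.1, -0.2, 0.0]
opening: 0.0547
```

Run:
```python
from h import *
p0,R0=pose(); print(p0,arm.state()['contact_force'])
row([.5875,-.2575,.291],down(-25.1),p0,R0)
```

```text
[ 0.5887449  -0.25395491  0.32208103] [-0.11156277 -0.19127403  0.01407861]
{'tx': 0.0003, 'ty': 0.0037, 'tz': 0.0311, 'rx': 0.0007, 'ry': -0.0465, 'rz': 0.4725}
```

>>> move_arm(
  rows=[
    {"tx": 0,"ty": 0.0037,"tz": 0.01,"rx": 0,"ry": 0,"rz": 0.5},
    {"tx": 0,"ty": 0.0037,"tz": 0.02,"rx": 0,"ry": 0,"rz": 0.5},
    {"tx": 0,"ty": 0.0037,"tz": 0.027,"rx": 0,"ry": 0,"rz": 0.5},
    {"tx": 0,"ty": 0.0037,"tz": 0.031,"rx": 0,"ry": 0,"rz": 0.5},
    {"tx": 0,"ty": 0.0037,"tz": 0.031,"rx": 0,"ry": 0,"rz": 0.5},
    {"tx": 0,"ty": 0.0037,"tz": 0.031,"rx": 0,"ry": 0,"rz": 0.5},
  ],
)

```text
time: 3.28
tcp_pos: [0.587, -0.2576, 0.2896]
ee_rot: [-3.066, 0.684, 0.001]
contact_force: [-0.6, 0.5, -0.2]
opening: 0.0551
```

>>> move_arm(
  rows=[
    {"tx": 0,"ty": 0,"tz": 0,"rx": 0,"ry": 0,"rz": 0},
    {"tx": 0,"ty": 0,"tz": 0,"rx": 0,"ry": 0,"rz": 0},
    {"tx": 0,"ty": 0,"tz": 0,"rx": 0,"ry": 0,"rz": 0},
    {"tx": 0,"ty": 0,"tz": 0,"rx": 0,"ry": 0,"rz": 0},
    {"tx": 0,"ty": 0,"tz": 0,"rx": 0,"ry": 0,"rz": 0},
    {"tx": 0,"ty": 0,"tz": 0,"rx": 0,"ry": 0,"rz": 0},
  ],
  jaw=-1,
  squeeze=22,
)

```text
time: 3.78
tcp_pos: [0.5861, -0.2572, 0.2902]
ee_rot: [-3.066, 0.684, 0.004]
contact_force: [-9.5, 4.9, 10.0]
opening: 0.0296
```

Run:
```python
from h import *
p0,R0=pose(); print(p0,arm.state()['contact_force'],R0.as_matrix())
a=cap('side')['color']
cv2.imwrite('pics/s2c.png',cv2.resize(a[210:290,210:322],(798,570),interpolation=cv2.INTER_CUBIC)[:,:,::-1])
```

```text
[ 0.58611657 -0.2571787   0.29023503] [-9.49835032  4.88329342  9.97899282] [[ 9.05144256e-01 -4.25097751e-01 -2.40357006e-03]
 [-4.25096035e-01 -9.05147445e-01  1.21008675e-03]
 [-2.68999045e-03 -7.35549704e-05 -9.99996379e-01]]
```

View pics/s2c.png

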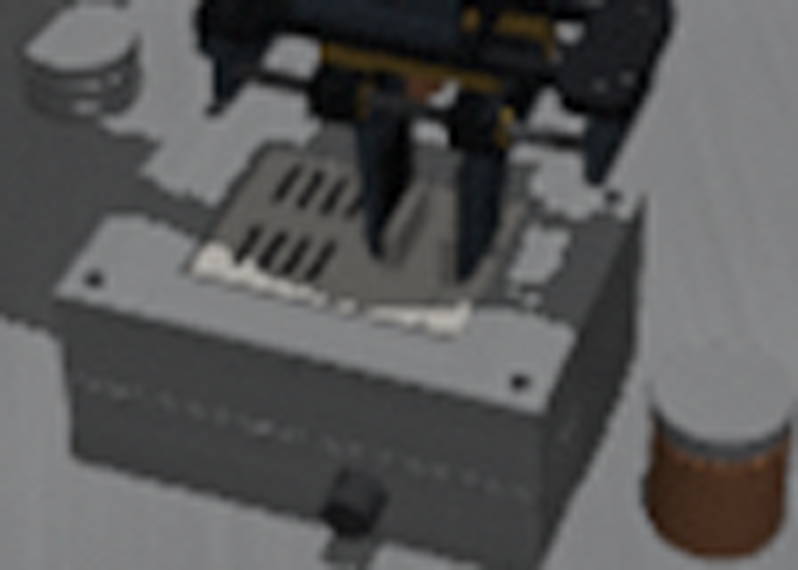

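The opening is 30 mm, so the tab is fully in, with the fingers on the rib at about (378,245) and the tab at (470,270) in the crop. Next I compute the pivot rows about the lip, with a small forward draw so the plate's rear corner clears the deck.

Run:
```python
import numpy as np
P=np.array([-.0968,.200])
for i in range(1,15):
    t=np.radians(2.5*i if i>2 else [0,1,2.5][i]);th=np.degrees(t)
    d=.003*min(th/30,1)
    print(round(th,1),np.round(P[0]-P[0]*np.cos(t)-P[1]*np.sin(t)+d,4),np.round(P[1]+P[0]*np.sin(t)-P[1]*np.cos(t),4))
```

```text
1.0 -0.0034 -0.0017
2.5 -0.0086 -0.004
7.5 -0.0262 -0.0109
10.0 -0.0352 -0.0138
12.5 -0.0443 -0.0162
15.0 -0.0536 -0.0182
17.5 -0.0629 -0.0199
20.0 -0.0722 -0.021
22.5 -0.0817 -0.0218
25.0 -0.0911 -0.0222
27.5 -0.1005 -0.0221
30.0 -0.11 -0.0216
32.5 -0.1196 -0.0207
35.0 -0.1292 -0.0194
```

>>> move_arm(
  rows=[
    {"tx": -0.0034,"ty": 0,"tz": -0.0017,"rx": 0,"ry": 1,"rz": 0},
    {"tx": -0.0086,"ty": 0,"tz": -0.004,"rx": 0,"ry": 2.5,"rz": 0},
    {"tx": -0.0173,"ty": 0,"tz": -0.0077,"rx": 0,"ry": 5,"rz": 0},
    {"tx": -0.0262,"ty": 0,"tz": -0.0109,"rx": 0,"ry": 7.5,"rz": 0},
    {"tx": -0.0352,"ty": 0,"tz": -0.0138,"rx": 0,"ry": 10,"rz": 0},
    {"tx": -0.0443,"ty": 0,"tz": -0.0162,"rx": 0,"ry": 12.5,"rz": 0},
    {"tx": -0.0443,"ty": 0,"tz": -0.0162,"rx": 0,"ry": 12.5,"rz": 0},
    {"tx": -0.0443,"ty": 0,"tz": -0.0162,"rx": 0,"ry": 12.5,"rz": 0},
  ],
)

```text
time: 4.5
tcp_pos: [0.5468, -0.2387, 0.3064]
ee_rot: [3.003, -0.67, 0.327]
contact_force: [0.3, -0.4, -1.3]
opening: 0.0297
```

Run:
```python
from h import *
p0,R0=pose(); s=arm.state();print(p0,s['contact_force'],s['opening'],R0.as_matrix()[:,2])
a=cap('side')['color']
cv2.imwrite('pics/s3c.png',cv2.resize(a[210:290,210:322],(798,570),interpolation=cv2.INTER_CUBIC)[:,:,::-1])
```

```text
[ 0.54676333 -0.23873042  0.30642126] [ 0.26979853 -0.39146927 -1.26367836] 0.029729670584204313 [ 0.19496658 -0.091551   -0.97652775]
```

View pics/s3c.png

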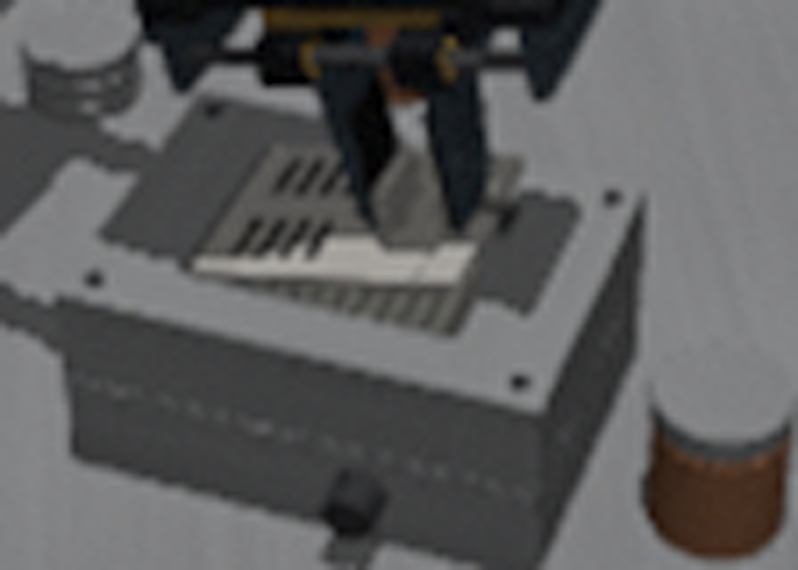

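The cover's tab end is up at about (480,240) in the crop with the rear edge still in the frame, and forces are near zero. I continue to about 32°.

>>> move_arm(
  rows=[
    {"tx": -0.0086,"ty": 0,"tz": -0.004,"rx": 0,"ry": 2.5,"rz": 0},
    {"tx": -0.0173,"ty": 0,"tz": -0.0077,"rx": 0,"ry": 5,"rz": 0},
    {"tx": -0.0262,"ty": 0,"tz": -0.0109,"rx": 0,"ry": 7.5,"rz": 0},
    {"tx": -0.0352,"ty": 0,"tz": -0.0138,"rx": 0,"ry": 10,"rz": 0},
    {"tx": -0.0443,"ty": 0,"tz": -0.0162,"rx": 0,"ry": 12.5,"rz": 0},
    {"tx": -0.0536,"ty": 0,"tz": -0.0182,"rx": 0,"ry": 15,"rz": 0},
    {"tx": -0.0629,"ty": 0,"tz": -0.0199,"rx": 0,"ry": 17.5,"rz": 0},
    {"tx": -0.0722,"ty": 0,"tz": -0.021,"rx": 0,"ry": 20,"rz": 0},
    {"tx": -0.0722,"ty": 0,"tz": -0.021,"rx": 0,"ry": 20,"rz": 0},
    {"tx": -0.0722,"ty": 0,"tz": -0.021,"rx": 0,"ry": 20,"rz": 0},
  ],
)

```text
time: 5.38
tcp_pos: [0.4794, -0.2071, 0.3108]
ee_rot: [2.837, -0.633, 0.823]
contact_force: [-0.1, -0.1, -2.7]
opening: 0.0298
```

Run:
```python
from h import *
p0,R0=pose(); s=arm.state();print(p0,s['contact_force'],s['opening'],R0.as_matrix()[:,2],R0.inv().apply([.9056,-.4242,0]),R0.inv().apply([0,0,1]))
```

```text
[ 0.4794333  -0.20713062  0.31080836] [-0.14091574 -0.08730334 -2.70514258] 0.029831377455585964 [ 0.48473229 -0.22705422 -0.84467804] [ 0.84470156 -0.00096516  0.53528996] [ 5.35274354e-01 -6.15320094e-04 -8.44678038e-01]
```

>>> move_arm(
  rows=[
    {"tx": 0.0042,"ty": 0,"tz": 0.0027,"rx": 0,"ry": 0,"rz": 0},
    {"tx": 0.0084,"ty": 0,"tz": 0.0054,"rx": 0,"ry": 0,"rz": 0},
    {"tx": 0.0135,"ty": 0,"tz": 0.0086,"rx": 0,"ry": 0,"rz": 0},
    {"tx": 0.0135,"ty": 0,"tz": 0.0086,"rx": 0,"ry": 0,"rz": 0},
    {"tx": 0.0135,"ty": 0,"tz": 0.0086,"rx": 0,"ry": 0,"rz": 0},
    {"tx": 0.0165,"ty": 0,"tz": 0.0036,"rx": 0,"ry": 0,"rz": 0},
    {"tx": 0.0215,"ty": 0,"tz": -0.0044,"rx": 0,"ry": 0,"rz": 0},
    {"tx": 0.0285,"ty": 0,"tz": -0.0154,"rx": 0,"ry": 0,"rz": 0},
    {"tx": 0.0355,"ty": 0,"tz": -0.0264,"rx": 0,"ry": 0,"rz": 0},
    {"tx": 0.0425,"ty": 0,"tz": -0.0374,"rx": 0,"ry": 0,"rz": 0},
  ],
)

```text
time: 6.22
tcp_pos: [0.4929, -0.2135, 0.3663]
ee_rot: [2.835, -0.633, 0.825]
contact_force: [0.8, -0.6, -1.9]
opening: 0.0298
```

Run:
```python
from h import *
p0,R0=pose(); s=arm.state();print(p0,s['contact_force'],s['opening'])
a=cap('side')['color']
cv2.imwrite('pics/s4c.png',cv2.resize(a[180:290,180:334],(798,570),interpolation=cv2.INTER_CUBIC)[:,:,::-1])
```

```text
[ 0.49294804 -0.21349444  0.36632769] [ 0.787346   -0.6135571  -1.85240722] 0.029758278629785986
```

View pics/s4c.png

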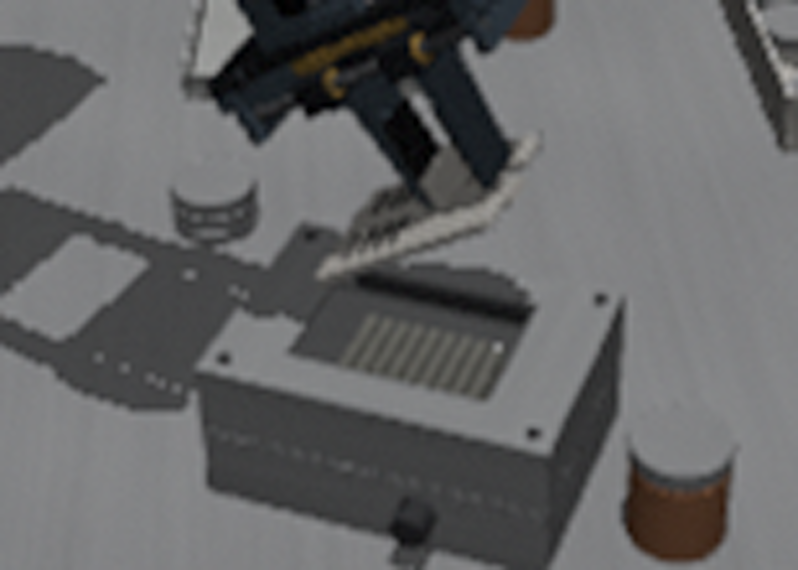

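The cover is clear of the frame, with its rear edge at about (325,270) in the crop, the paper filter exposed and the jars unmoved. I lift further, level and carry it to above the tray.

Run:
```python
from h import *
p0,R0=pose(); 
row(p0+[0,0,.05],R0,p0,R0)
row([.52,-.15,.44],down(-24.5),p0,R0)
row([.5476,.246,.42],down(-4.5),p0,R0)
```

```text
{'tx': 0.027, 'ty': 0.0, 'tz': -0.0421, 'rx': 0.0, 'ry': 0.0, 'rz': 0.0}
{'tx': 0.0358, 'ty': -0.069, 'tz': -0.0617, 'rx': 0.2185, 'ry': -32.6844, 'rz': -0.642}
{'tx': -0.0956, 'ty': -0.4391, 'tz': -0.1225, 'rx': 5.9221, 'ry': -32.3207, 'rz': -20.0943}
```

>>> move_arm(
  rows=[
    {"tx": 0.013,"ty": 0,"tz": -0.021,"rx": 0,"ry": 0,"rz": 0},
    {"tx": 0.027,"ty": 0,"tz": -0.042,"rx": 0,"ry": 0,"rz": 0},
    {"tx": 0.028,"ty": -0.01,"tz": -0.045,"rx": 0,"ry": -4,"rz": 0},
    {"tx": 0.029,"ty": -0.02,"tz": -0.048,"rx": 0,"ry": -9,"rz": 0},
    {"tx": 0.03,"ty": -0.03,"tz": -0.051,"rx": 0,"ry": -14,"rz": 0},
    {"tx": 0.031,"ty": -0.04,"tz": -0.054,"rx": 0,"ry": -19,"rz": 0},
    {"tx": 0.033,"ty": -0.05,"tz": -0.057,"rx": 0,"ry": -24,"rz": -0.3},
    {"tx": 0.035,"ty": -0.06,"tz": -0.06,"rx": 0,"ry": -29,"rz": -0.6},
    {"tx": 0.036,"ty": -0.069,"tz": -0.062,"rx": 0.2,"ry": -32.7,"rz": -0.6},
    {"tx": 0.036,"ty": -0.069,"tz": -0.062,"rx": 0.2,"ry": -32.7,"rz": -0.6},
  ],
)

```text
time: 7.1
tcp_pos: [0.5207, -0.1491, 0.4371]
ee_rot: [-3.068, 0.666, 0.01]
contact_force: [0.3, -0.2, -2.1]
opening: 0.0295
```

Run:
```python
from h import *
p0,R0=pose(); print(p0,R0.as_matrix()[:,2],arm.state()['opening'])
row([.5476,.246,.42],down(-4.5),p0,R0)
```

```text
[ 0.52066897 -0.14905212  0.4370855 ] [-0.00583207  0.00348729 -0.99997691] 0.029520108516588567
{'tx': -0.1391, 'ty': -0.3707, 'tz': 0.0183, 'rx': -0.1104, 'ry': 0.3754, 'rz': -19.9819}
```

>>> move_arm(
  rows=[
    {"tx": -0.007,"ty": -0.018,"tz": 0.001,"rx": 0,"ry": 0,"rz": -1},
    {"tx": -0.017,"ty": -0.046,"tz": 0.002,"rx": 0,"ry": 0,"rz": -3},
    {"tx": -0.029,"ty": -0.078,"tz": 0.004,"rx": 0,"ry": 0,"rz": -5},
    {"tx": -0.041,"ty": -0.11,"tz": 0.006,"rx": 0,"ry": 0,"rz": -7},
    {"tx": -0.053,"ty": -0.142,"tz": 0.008,"rx": 0,"ry": 0,"rz": -9},
    {"tx": -0.065,"ty": -0.174,"tz": 0.01,"rx": 0,"ry": 0,"rz": -11},
    {"tx": -0.077,"ty": -0.206,"tz": 0.012,"rx": 0,"ry": 0,"rz": -12},
    {"tx": -0.089,"ty": -0.238,"tz": 0.014,"rx": 0,"ry": 0,"rz": -14},
    {"tx": -0.1,"ty": -0.267,"tz": 0.016,"rx": 0,"ry": 0,"rz": -15},
    {"tx": -0.111,"ty": -0.296,"tz": 0.018,"rx": 0,"ry": 0,"rz": -17},
  ],
)

```text
time: 7.93
tcp_pos: [0.5415, 0.1667, 0.4192]
ee_rot: [-3.133, 0.205, 0.001]
contact_force: [1.1, -0.5, -2.1]
opening: 0.0291
```

Run:
```python
from h import *
p0,R0=pose(); print(p0,R0.as_matrix()[:,2],arm.state()['opening'])
row([.5476,.246,.40],down(-4.5),p0,R0)
```

```text
[0.54146821 0.16668049 0.41922578] [-3.89517776e-04  1.92793201e-03 -9.99998066e-01] 0.02914851437636934
{'tx': -0.0043, 'ty': -0.0794, 'tz': 0.0194, 'rx': -0.1075, 'ry': 0.0337, 'rz': -2.9985}
```

>>> move_arm(
  rows=[
    {"tx": -0.001,"ty": -0.024,"tz": 0.005,"rx": 0,"ry": 0,"rz": -1},
    {"tx": -0.003,"ty": -0.048,"tz": 0.01,"rx": 0,"ry": 0,"rz": -2},
    {"tx": -0.004,"ty": -0.068,"tz": 0.019,"rx": 0,"ry": 0,"rz": -3},
    {"tx": -0.004,"ty": -0.074,"tz": 0.03,"rx": 0,"ry": 0,"rz": -3},
    {"tx": -0.004,"ty": -0.074,"tz": 0.05,"rx": 0,"ry": 0,"rz": -3},
    {"tx": -0.004,"ty": -0.074,"tz": 0.07,"rx": 0,"ry": 0,"rz": -3},
    {"tx": -0.004,"ty": -0.074,"tz": 0.09,"rx": 0,"ry": 0,"rz": -3},
    {"tx": -0.004,"ty": -0.074,"tz": 0.1,"rx": 0,"ry": 0,"rz": -3},
    {"tx": -0.004,"ty": -0.074,"tz": 0.1,"rx": 0,"ry": 0,"rz": -3},
    {"tx": -0.004,"ty": -0.074,"tz": 0.1,"rx": 0,"ry": 0,"rz": -3},
  ],
)

```text
time: 8.77
tcp_pos: [0.5473, 0.239, 0.3197]
ee_rot: [-3.137, 0.125, 0.005]
contact_force: [-0.3, -0.4, -0.9]
opening: 0.0298
```

Run:
```python
from h import *
p0,R0=pose(); s=arm.state(); print(p0,R0.as_matrix()[:,2],s['contact_force'],s['opening'])
row([.5476,.246,.213],down(-4.5),p0,R0)
a=cap('side')['color']
cv2.imwrite('pics/s5c.png',cv2.resize(a[110:210,190:330],(798,570),interpolation=cv2.INTER_CUBIC)[:,:,::-1])
P=cloud(cap('top')); sel=(P[...,2]>.05)&(P[...,2]<.15)&(P[...,0]>.4)&(P[...,0]<.62)&(P[...,1]>.18)&(P[...,1]<.32)
p=P[sel]; 
if len(p)>20: print(len(p),cv2.minAreaRect(p[:,:2].astype(np.float32)),np.percentile(p[:,2],[10,50,90]),np.linalg.lstsq(np.c_[p[:,:2],np.ones(len(p))],p[:,2],rcond=None)[0])
```

```text
[0.54733676 0.23903312 0.31971737] [-0.00287777  0.00171496 -0.99999439] [-0.27252755 -0.44659738 -0.90697294] 0.029766443197544044
{'tx': 0.0, 'ty': -0.0068, 'tz': 0.1067, 'rx': -0.0849, 'ry': 0.1721, 'rz': -0.0699}
38 ((0.5486061573028564, 0.1988348811864853), (0.03959383815526962, 0.010641651228070259), 2.501948833465576) [0.1231762 0.1256435 0.1304112] [-0.04591169  0.29323372  0.09342295]
```

View pics/s5c.png

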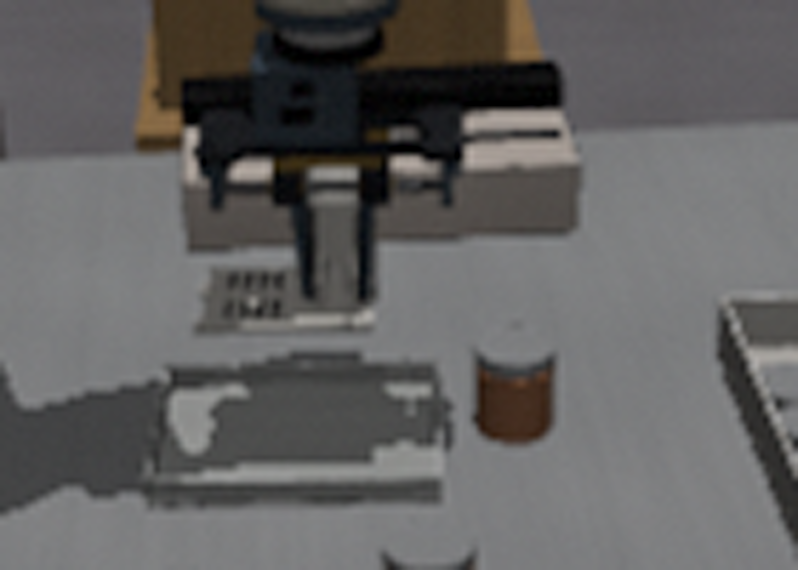

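The cover hangs level, rib up, at about (285,300) in the crop above the tray. I lower it.

>>> move_arm(
  rows=[
    {"tx": 0,"ty": -0.004,"tz": 0.015,"rx": 0,"ry": 0.1,"rz": 0},
    {"tx": 0,"ty": -0.007,"tz": 0.03,"rx": 0,"ry": 0.2,"rz": 0},
    {"tx": 0,"ty": -0.007,"tz": 0.05,"rx": 0,"ry": 0.2,"rz": 0},
    {"tx": 0,"ty": -0.007,"tz": 0.07,"rx": 0,"ry": 0.2,"rz": 0},
    {"tx": 0,"ty": -0.007,"tz": 0.085,"rx": 0,"ry": 0.2,"rz": 0},
    {"tx": 0,"ty": -0.007,"tz": 0.095,"rx": 0,"ry": 0.2,"rz": 0},
    {"tx": 0,"ty": -0.007,"tz": 0.1,"rx": 0,"ry": 0.2,"rz": 0},
    {"tx": 0,"ty": -0.007,"tz": 0.102,"rx": 0,"ry": 0.2,"rz": 0},
    {"tx": 0,"ty": -0.007,"tz": 0.102,"rx": 0,"ry": 0.2,"rz": 0},
    {"tx": 0,"ty": -0.007,"tz": 0.102,"rx": 0,"ry": 0.2,"rz": 0},
  ],
)

```text
time: 9.7
tcp_pos: [0.5478, 0.2468, 0.2186]
ee_rot: [-3.137, 0.124, -0.003]
contact_force: [1.0, 0.8, -1.1]
opening: 0.0297
```

>>> move_arm(
  rows=[
    {"tx": 0,"ty": 0,"tz": 0.001,"rx": 0,"ry": 0,"rz": 0},
    {"tx": 0,"ty": 0,"tz": 0.002,"rx": 0,"ry": 0,"rz": 0},
    {"tx": 0,"ty": 0,"tz": 0.003,"rx": 0,"ry": 0,"rz": 0},
    {"tx": 0,"ty": 0,"tz": 0.004,"rx": 0,"ry": 0,"rz": 0},
    {"tx": 0,"ty": 0,"tz": 0.005,"rx": 0,"ry": 0,"rz": 0},
    {"tx": 0,"ty": 0,"tz": 0.005,"rx": 0,"ry": 0,"rz": 0},
    {"tx": 0,"ty": 0,"tz": 0.005,"rx": 0,"ry": 0,"rz": 0},
  ],
)

```text
time: 10.28
tcp_pos: [0.5474, 0.2467, 0.2126]
ee_rot: [-3.138, 0.124, -0.0]
contact_force: [0.1, -0.2, -2.2]
opening: 0.0296
```

Run:
```python
from h import *
p0,R0=pose(); s=arm.state(); print(p0,R0.as_matrix()[:,2],s['contact_force'],s['moment'],s['opening'])
P=cloud(cap('side'))
b=np.array([.5147,.2486])
a=np.radians(-4.5);q=(P[...,:2]-b)@np.array([[np.cos(a),-np.sin(a)],[np.sin(a),np.cos(a)]])
m=(abs(q[...,1])<.03)&(q[...,0]>-.055)&(q[...,0]<0)&(P[...,2]<.05); p=P[m]; print('plate',len(p),np.percentile(p[:,2],[10,50,90]))
m=(abs(q[...,1])<.06)&(q[...,0]>-.095)&(q[...,0]<-.068)&(P[...,2]<.05); p=P[m]; print('floor',len(p),np.percentile(p[:,2],[10,50,90]))
```

```text
[0.54743899 0.24674064 0.21262617] [ 3.26472154e-04  1.52794134e-03 -9.99998779e-01] [ 0.08592714 -0.17799779 -2.21208277] [-0.07271411  0.00684883  0.01139896] 0.029645615078174058
plate 98 [0.01657217 0.01935892 0.02179989]
floor 85 [0.00211348 0.00416491 0.00673456]
```

>>> move_arm(
  rows=[
    {"tx": 0,"ty": 0,"tz": 0.001,"rx": 0,"ry": 0,"rz": 0},
    {"tx": 0,"ty": 0,"tz": 0.0015,"rx": 0,"ry": 0,"rz": 0},
    {"tx": 0,"ty": 0,"tz": 0.002,"rx": 0,"ry": 0,"rz": 0},
    {"tx": 0,"ty": 0,"tz": 0.0025,"rx": 0,"ry": 0,"rz": 0},
    {"tx": 0,"ty": 0,"tz": 0.0025,"rx": 0,"ry": 0,"rz": 0},
    {"tx": 0,"ty": 0,"tz": 0.0025,"rx": 0,"ry": 0,"rz": 0},
  ],
)

```text
time: 10.83
tcp_pos: [0.5475, 0.2467, 0.2101]
ee_rot: [-3.138, 0.124, -0.0]
contact_force: [0.1, 0.8, -0.6]
opening: 0.0294
```

>>> move_arm(
  rows=[
    {"tx": 0,"ty": 0,"tz": 0.0005,"rx": 0,"ry": 0,"rz": 0},
    {"tx": 0,"ty": 0,"tz": 0.001,"rx": 0,"ry": 0,"rz": 0},
    {"tx": 0,"ty": 0,"tz": 0.001,"rx": 0,"ry": 0,"rz": 0},
    {"tx": 0,"ty": 0,"tz": 0.001,"rx": 0,"ry": 0,"rz": 0},
  ],
)

```text
time: 11.17
tcp_pos: [0.5475, 0.2468, 0.2092]
ee_rot: [-3.138, 0.124, -0.001]
contact_force: [-0.4, 0.1, 0.1]
opening: 0.0294
```

>>> move_arm(
  rows=[
    {"tx": 0,"ty": 0,"tz": 0.0005,"rx": 0,"ry": 0,"rz": 0},
    {"tx": 0,"ty": 0,"tz": 0.001,"rx": 0,"ry": 0,"rz": 0},
    {"tx": 0,"ty": 0,"tz": 0.001,"rx": 0,"ry": 0,"rz": 0},
    {"tx": 0,"ty": 0,"tz": 0.001,"rx": 0,"ry": 0,"rz": 0},
  ],
)

```text
time: 11.5
tcp_pos: [0.5475, 0.2468, 0.2089]
ee_rot: [-3.137, 0.124, -0.001]
contact_force: [-4.1, -1.5, 14.1]
opening: 0.0295
```

Run:
```python
from h import *
s=arm.state(); print(s['contact_force'],s['moment'])
P=cloud(cap('side'))
b=np.array([.5147,.2486])
a=np.radians(-4.5);q=(P[...,:2]-b)@np.array([[np.cos(a),-np.sin(a)],[np.sin(a),np.cos(a)]])
m=(abs(q[...,1])<.03)&(q[...,0]>-.055)&(q[...,0]<0)&(P[...,2]<.05); p=P[m]; print('plate',len(p),np.percentile(p[:,2],[10,50,90]))
```

```text
[-4.12654669 -1.514561   14.11574475] [-0.34574468  0.79344312  0.00739961]
plate 96 [0.01335692 0.01604111 0.01822838]
```

Contact is confirmed by 14 N of force and plate top at 16 mm, which is floor plus 12 mm. I ease off slightly and then open gradually.

>>> move_arm(
  rows=[
    {"tx": 0,"ty": 0,"tz": -0.0008,"rx": 0,"ry": 0,"rz": 0},
    {"tx": 0,"ty": 0,"tz": -0.0008,"rx": 0,"ry": 0,"rz": 0},
    {"tx": 0,"ty": 0,"tz": -0.0008,"rx": 0,"ry": 0,"rz": 0},
  ],
  squeeze=10,
)

```text
time: 11.8
tcp_pos: [0.5475, 0.2468, 0.209]
ee_rot: [-3.137, 0.124, -0.001]
contact_force: [-0.1, 0.6, 1.0]
opening: 0.0296
```

>>> move_arm(
  rows=[
    {"tx": 0,"ty": 0,"tz": 0,"rx": 0,"ry": 0,"rz": 0},
    {"tx": 0,"ty": 0,"tz": 0,"rx": 0,"ry": 0,"rz": 0},
    {"tx": 0,"ty": 0,"tz": 0,"rx": 0,"ry": 0,"rz": 0},
  ],
  jaw=-0.2,
)

```text
time: 12.05
tcp_pos: [0.5475, 0.2468, 0.2089]
ee_rot: [-3.137, 0.124, -0.001]
contact_force: [0.5, 0.5, 0.2]
opening: 0.0366
```

>>> move_arm(
  rows=[
    {"tx": 0,"ty": 0,"tz": 0,"rx": 0,"ry": 0,"rz": 0},
    {"tx": 0,"ty": 0,"tz": 0,"rx": 0,"ry": 0,"rz": 0},
    {"tx": 0,"ty": 0,"tz": 0,"rx": 0,"ry": 0,"rz": 0},
    {"tx": 0,"ty": 0,"tz": 0,"rx": 0,"ry": 0,"rz": 0},
  ],
  jaw=0.25,
)

```text
time: 12.38
tcp_pos: [0.5474, 0.2467, 0.2089]
ee_rot: [-3.138, 0.124, -0.0]
contact_force: [-0.3, 0.1, -0.3]
opening: 0.0568
```

>>> move_arm(
  rows=[
    {"tx": 0,"ty": 0,"tz": -0.008,"rx": 0,"ry": 0,"rz": 0},
    {"tx": 0,"ty": 0,"tz": -0.02,"rx": 0,"ry": 0,"rz": 0},
    {"tx": 0,"ty": 0,"tz": -0.035,"rx": 0,"ry": 0,"rz": 0},
    {"tx": 0,"ty": 0,"tz": -0.06,"rx": 0,"ry": 0,"rz": 0},
    {"tx": 0,"ty": 0,"tz": -0.09,"rx": 0,"ry": 0,"rz": 0},
    {"tx": 0,"ty": 0,"tz": -0.12,"rx": 0,"ry": 0,"rz": 0},
    {"tx": -0.02,"ty": 0.02,"tz": -0.15,"rx": 0,"ry": 0,"rz": 0},
    {"tx": -0.05,"ty": 0.05,"tz": -0.17,"rx": 0,"ry": 0,"rz": 0},
    {"tx": -0.08,"ty": 0.08,"tz": -0.18,"rx": 0,"ry": 0,"rz": 0},
    {"tx": -0.1,"ty": 0.11,"tz": -0.18,"rx": 0,"ry": 0,"rz": 0},
  ],
)

```text
time: 13.22
tcp_pos: [0.4381, 0.1453, 0.3916]
ee_rot: [-3.136, 0.122, -0.007]
contact_force: [0.5, -1.8, 0.8]
opening: 0.0566
```

>>> move_arm(
  rows=[
    {"tx": -0.03,"ty": 0.03,"tz": 0,"rx": 0,"ry": 0,"rz": 0},
    {"tx": -0.05,"ty": 0.07,"tz": 0,"rx": 0,"ry": 0,"rz": 0},
    {"tx": -0.05,"ty": 0.1,"tz": 0,"rx": 0,"ry": 0,"rz": 0},
    {"tx": -0.05,"ty": 0.1,"tz": 0,"rx": 0,"ry": 0,"rz": 0},
    {"tx": -0.05,"ty": 0.1,"tz": 0,"rx": 0,"ry": 0,"rz": 0},
    {"tx": -0.05,"ty": 0.1,"tz": 0,"rx": 0,"ry": 0,"rz": 0},
  ],
)

```text
time: 13.72
tcp_pos: [0.3822, 0.0499, 0.3893]
ee_rot: [-3.137, 0.126, -0.003]
contact_force: [-0.8, -0.5, -0.7]
opening: 0.0568
```

Run:
```python
from h import *
c=cap('top','t9.png');P=cloud(c)
s=cap('side')['color']; cv2.imwrite('pics/s9.png',cv2.resize(s[110:310,160:360],(600,600),interpolation=cv2.INTER_CUBIC)[:,:,::-1])
b=np.array([.5147,.2486])
for n,(uu,vv) in dict(ja=(361,156),jb=(167,166),jc=(252,192),lid=(252,248),bot=(85,203)).items(): print(n,np.round(np.median(P[vv-3:vv+4,uu-3:uu+4].reshape(-1,3),0),3))
v,u=np.mgrid[:384,:512]
m=(np.hypot(P[...,0]-b[0],P[...,1]-b[1])<.035);p=P[m];p=p[p[:,2]<.03]
f=np.linalg.lstsq(np.c_[p[:,:2]-b,np.ones(len(p))],p[:,2],rcond=None)[0]; print('plate plane slope,h',f,len(p))
```

```text
ja [ 0.689 -0.317  0.066]
jb [0.668 0.253 0.068]
jc [0.586 0.006 0.068]
lid [0.375 0.008 0.6  ]
bot [0.547 0.46  0.133]
plate plane slope,h [ 0.01445682 -0.00549886  0.01570878] 395
```

View pics/s9.png

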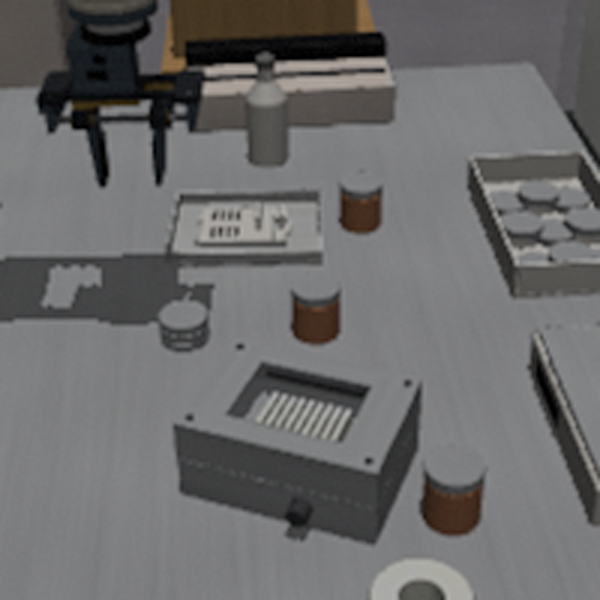

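View pics/t9.png

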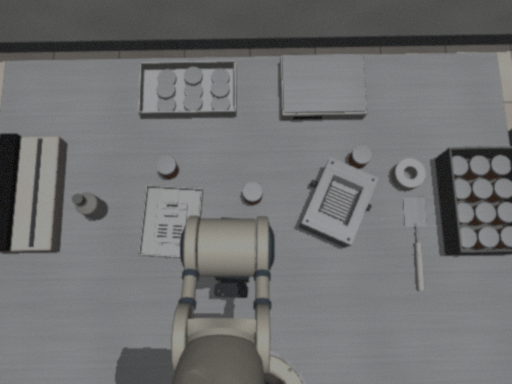

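The cover lies in the tray flat and rib up, at about (245,222) px in the side crop and (172,220) in the top view. The lid stack is still at about (183,325) in the side crop, and nothing else has moved.

```bash
python3 -c "
from plant import ticket
print(ticket.close_job())"
```

```text
the job is handed in; nothing more can be done
None
```

The cover is out of the filter box and lying flat, rib side up, on the floor of the tray, and the job is handed in at about 14 s of the 45 s allowed. I squeezed the tab fully in (fingers 30 mm apart), pivoted the cover about 32° about the lip, drew it 16 mm towards the box's +x and lifted it out. I lowered it until it touched the floor, then let go in stages.

- **Cover in the tray:** the plate's top is about 16 mm above the table, which is the tray floor plus the expected 12 mm. It is level within 1°, within the camera's noise.
- **Forces:** the highest reading was about 14 N, at touchdown. The forces I read during the pivot and lift were under 3 N.
- **Other things on the table:** all three jars and the bottle measure within 1 mm of where they started. The arm hid the lid stack from the top camera at the end, so I only checked it by eye in the side view. The label roll and spatula I also checked by eye only. All three look unmoved.
- **Failed checks:** no check of the scene failed or disagreed. One move call was refused at the start because its rows lacked some keys, and nothing moved.

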